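Stop the pastry slab rocking

ROBOT

A 6-joint arm with a two-finger parallel gripper is mounted at the origin on the work surface. World frame = base frame: x ahead of the robot, y to its left, z up, the work surface at z = 0. Lengths are in m, angles in degrees, forces in N, time in s.
With the tool pointing down it reaches from about 0.35 to 0.875 m from the base axis. Payload 4.2 kg.
Tool frame: the origin (TCP) lies between the finger pads; the fingertips stand 14 mm ahead of it and the grasp point (between the pads) lies 5 mm behind it; x points along the fingers, y is the direction in which the jaws open and shut, and the axes are right-handed (so a half turn about x gives the same grasp; the last joint's range is limited). The gripper opens to 87 mm and grips with 3 to 60 N. Pads are 19 mm wide; open, the fingers measure 117 mm over their backs; the gripper's body (75 mm by 190 mm) begins 51 mm behind the grasp point.
Start: joints at [-55.543, 22.042, 0.453, 0, -68.411, -14.817], TCP at [0.21, -0.589, 0.237] pointing down, gripper open.
Joint ranges: [-179.83, 179.83], [-69.29, 118.12], [-61.27, 80.66], [-181.25, 117.63], [-171.15, -9.14], [-177.46, 177.46]. Speed limits (degrees/s): [159.86, 159.86, 180, 180, 180, 180].

INTERFACE

Orientations are given as a 3x3 rotation matrix whose columns are the frame's x, y, z axes.
In Python, from station import r, imaging, job gives the robot as it stands. The module is installed in compiled form; this text tells all that it offers.
- The arm moves only by the tool apply_moves, never from a script. Its arguments are lists of equal length, an entry for each row: "xyz": the shift along the tool's x, y, z in m, a list of three; "twist": the turn about the tool's x in degrees; "claw": the opening, from 0 (shut) to 1 (fully open). A call has 1 to 12 rows; each row shifts and turns the pose as measured when the row begins, along the tool's axes as they then stand; what a row does not reach is not made up. A row lasts 1/10 s, in which the tool goes at most 50 mm and 8.59 degrees, less where a joint would pass 70% of its speed; a pose out of reach is approached as far as the arm can. A call is refused whole if a number of a shift passes 0.05 or a number of a turn 8.59, either way. A call with a gripper value outside its range is refused whole. The fingers move at their own pace and stop on an object; the grip force is fixed at half the most. Time passes only in rows, so rows that do not move let the fingers close. It gives the time, the measured TCP pose, the force and the opening at its end, in the units of the state.
- r.sense(): the state, without advancing time (a new reading comes with each control period).
- imaging.capture(name): name is "scene" or "top"; returns a dict with "pixels" (400x640x3 uint8, red, green, blue), "mtx" (3x3 intrinsics, pixels), "view" (4x4, takes a point from world to camera coordinates). Camera axes: x right, y down, z forward; pixel columns grow to the right and rows downward; lengths in m; the calibration is good to about 2 mm. A picture is of the moment at which its call begins. There is no depth.
- job.finish_job(): hands the job in, once; it reports no verdict.
Trained networks look in a picture, given as the dict that the camera call returned (one of the last four; its "shot" number tells which), for a name from the list of things; names that differ only in an ending like _2 or _b are one class to them, and where a whole thing is asked for, a point or a joint stands for the part that bears it (a point fixed in the world has none). Each returns a list of dicts, best first, with "p" (0 to 1); they miss things now and then, are a little off and sometimes report something else, mostly with a low value. They report only what shows in the picture. A call takes as long as a camera call. They do not tell look-alikes from the thing itself.
- imaging.regions_of(query, picture): "mask" (400x640 bool, what is visible of it) and "centre" ([column, row] in pixels, amid what is visible of it).
The state is a dict: "time_s": time; "joints": joint angles; "joint_velocities": joint speeds; "effort": joint torques, N m; "tcp_pos": TCP position; "ee_rot": TCP orientation; "wrist_force": force on the tool from outside, world axes, zero at the start; "moment": the same for the moment, N m; "gripper_width": opening from 0.0 (shut) to 1.0 (fully open).
Only numpy, scipy, OpenCV 4.12 (cv2) and the standard library are available. Lean on these libraries where they do the work, as an engineer would, in place of code of your own. Each camera call takes 0.05 s, during which the arm holds its last target.

TASK

The marble pastry slab rocks at one of its four corners: press down firmly on the corners with a fingertip to find which, then push that corner's wooden wedge in under the slab until its thick end is flush with the slab's edge. Press firmly on that corner once more to make sure it no longer gives. Only press and push, lifting nothing, and leave the slab, the other three wedges and the kitchen things in their places.

Things in the scene. Friction and masses are not known exactly. Their poses are not given: they have to be found in the camera images.
- slab: white marble pastry slab, 180 mm (its x, away from the robot) by 260 mm (its y, to the left) by 20 mm thick, 2.4 kg, loose; origin: centre of its underside. It lies level, its top 32 mm above the slate, on hidden cork pads 12 mm thick: one under the middle, one 24 mm square under each corner, save one corner (differs every time) whose pad is gone
- corner_near_left (a point): where to press the slab's near left corner (seen from the robot): on its top face, over the pad's place, 24 mm in from the near edge and 26 mm from the left edge. If the pad is gone the slab goes down here 4 to 7 mm at about 3 to 4 N, stops on its wedge and comes up when let go; else it stays put. A 6 N press tells which
- corner_near_right (a point): where to press the slab's near right corner (seen from the robot): on its top face, over the pad's place, 24 mm in from the near edge and 26 mm from the right edge. If the pad is gone the slab goes down here 4 to 7 mm at about 3 to 4 N, stops on its wedge and comes up when let go; else it stays put. A 6 N press tells which
- corner_far_left (a point): where to press the slab's far left corner (seen from the robot): on its top face, over the pad's place, 24 mm in from the far edge and 26 mm from the left edge. If the pad is gone the slab goes down here 4 to 7 mm at about 3 to 4 N, stops on its wedge and comes up when let go; else it stays put. A 6 N press tells which
- corner_far_right (a point): where to press the slab's far right corner (seen from the robot): on its top face, over the pad's place, 24 mm in from the far edge and 26 mm from the right edge. If the pad is gone the slab goes down here 4 to 7 mm at about 3 to 4 N, stops on its wedge and comes up when let go; else it stays put. A 6 N press tells which
- wedge_near_left: wooden wedge, the near left corner's shim: 50 mm long, 28 wide, loose on the slate at the slab's left edge, thin end (4.5 mm) 1 to 6 mm under the slab in line with the pad. Origin: foot of its upright thick-end face (12 mm high, outward); x axis to the thin end, square to the edge. Pushed, it slides in easily and just fills the gap; a pad stops it. Home: that face flush with the left edge
- wedge_near_right: wooden wedge, the near right corner's shim: 50 mm long, 28 wide, loose on the slate at the slab's right edge, thin end (4.5 mm) 1 to 6 mm under the slab in line with the pad. Origin: foot of its upright thick-end face (12 mm high, outward); x axis to the thin end, square to the edge. Pushed, it slides in easily and just fills the gap; a pad stops it. Home: that face flush with the right edge
- wedge_far_left: wooden wedge, the far left corner's shim: 50 mm long, 28 wide, loose on the slate at the slab's left edge, thin end (4.5 mm) 1 to 6 mm under the slab in line with the pad. Origin: foot of its upright thick-end face (12 mm high, outward); x axis to the thin end, square to the edge. Pushed, it slides in easily and just fills the gap; a pad stops it. Home: that face flush with the left edge
- wedge_far_right: wooden wedge, the far right corner's shim: 50 mm long, 28 wide, loose on the slate at the slab's right edge, thin end (4.5 mm) 1 to 6 mm under the slab in line with the pad. Origin: foot of its upright thick-end face (12 mm high, outward); x axis to the thin end, square to the edge. Pushed, it slides in easily and just fills the gap; a pad stops it. Home: that face flush with the right edge
- pie_dish: white ceramic pie dish, 240 mm across, 38 mm high; origin at the centre of its underside; to be left alone
- loaf_tin: empty aluminium loaf tin, 210 x 110 x 65 mm; origin at the centre of its underside; to be left alone
- mixing_bowl: glass mixing bowl, 176 mm across, 90 mm high; origin at the centre of its underside; to be left alone
- ladle: stainless steel ladle, about 310 mm long, lying down; origin at the middle of its length, on the slate; to be left alone
- jam_jar: jam jar with a steel lid, 72 mm across, 100 mm high; origin at the centre of its underside; to be left alone
- pastry_cutter: plain round steel pastry cutter, 60 mm across, 35 mm high, just beyond the slab's far edge; origin at the centre of its underside; to be left alone
- ramekin: white ceramic ramekin, 70 mm across, 42 mm high, just in front of the slab's near edge; origin at the centre of its underside; to be left alone
- scoop: yellow plastic scoop, 46 mm wide, 30 mm high, lying square to the slab's right edge, midway between the two right-hand wedges; origin at a point on the slate under its bowl, which is towards the slab; x axis along its handle; to be left alone
Not all that is in view belongs to the job. What is shaped like the wedge_near_left but blue is not meant.

How it is judged:
By the outcome, as a careful person would: the job done as asked, in the order asked, and still so for the second after the job is handed in, with the robot touching nothing.
It also fails if it takes over 58 s, if anything falls off the work surface, if the arm or the gripper's body presses on something with over 40 N, if the wrist force passes 120 N, or if a joint passes its speed limit or range.

## Working session

There is one attempt and no reset: what is moved stays moved. The work goes in short steps, Python scripts to look and compute and a tool call to move; the robot and the scene stay as the last step left them, time stands still between calls to the robot, and variables do not carry over. Pictures are saved under pics/ and viewed, and the job is handed in when it is done.

Besides the shell and the picture viewer there is one more tool, called after "Request:" as name(argument=value, ...), one argument or row to a line, values as JSON. apply_moves: Moves the arm, as the interface text tells. Its arguments: {"type":"object","properties":{"xyz":{"type":"array","items":{"type":"array","items":{"type":"number"}}},"twist":{"type":"array","items":{"type":"number"}},"claw":{"type":"array","items":{"type":"number"}}},"required":["xyz","twist","claw"]}

```bash
mkdir -p pics
python3 - <<'E'
from station import r, imaging, job
import cv2, pickle
s=r.sense()
for k,v in s.items(): print(k,v)
for n in ("scene","top"):
    p=imaging.capture(n); pickle.dump(p,open(n+'.pkl','wb'))
    cv2.imwrite(f'pics/{n}1.png',p['pixels'][:,:,::-1]); print(n,p['mtx'],p['view'])
E
```

```text
time_s 0.0
joints [-5.55417617e+01  2.20902689e+01  3.81506989e-01 -2.98032581e-02
 -6.84123952e+01 -1.48178702e+01]
joint_velocities [-0.07967464  0.12306677  0.10710869  0.03775666  0.01332208  0.0006542 ]
effort [ 1.97925088e-03 -3.90662992e+01  1.87413222e+01  4.22006473e+00
  1.11295338e-02 -1.69465575e-04]
tcp_pos [ 0.20991809 -0.58808935  0.23547446]
ee_rot [[-7.97608110e-04 -3.35933619e-01  9.41885326e-01]
 [ 2.01719073e-03  9.41883169e-01  3.35934557e-01]
 [-9.99997647e-01  2.16790648e-03 -7.36114715e-05]]
wrist_force [-0.27895818 -0.1497249  -0.23140646]
moment [0.00897774 0.05657131 0.01203061]
gripper_width 0.9983762251366406
scene [[379.59114889   0.         318.65608063]
 [  0.         379.59114889 200.00986464]
 [  0.           0.           1.        ]] [[ 0.86225472  0.50585641  0.02502187 -0.46524136]
 [ 0.29501782 -0.46148627 -0.83665699 -0.11538729]
 [-0.41168105  0.72879333 -0.54715537  1.62430562]
 [ 0.          0.          0.          1.        ]]
top [[417.18106845   0.         310.68232611]
 [  0.         417.18106845 195.0135745 ]
 [  0.           0.           1.        ]] [[ 0.04002106 -0.99919206  0.00367948 -0.04491126]
 [-0.97886336 -0.03994544 -0.20057639  0.56998534]
 [ 0.20056131  0.00442557 -0.97967116  1.13827259]
 [ 0.          0.          0.          1.        ]]
```

View pics/scene1.png

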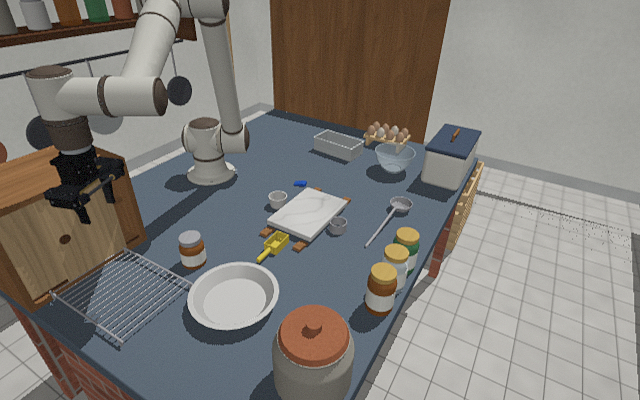

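View pics/top1.png

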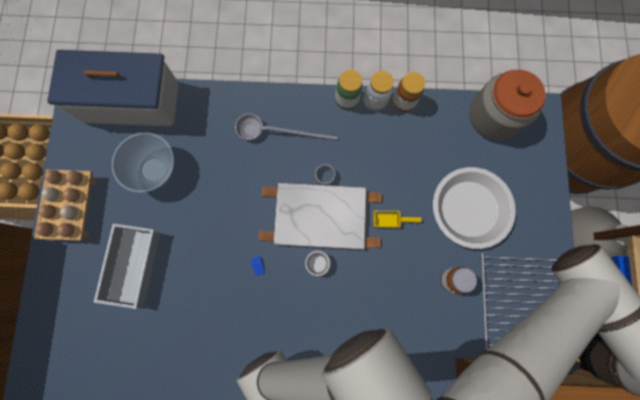

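The top view shows the slab at cols 275–366, rows 184–249. The wedges are at about (268,191), (265,236), (375,197) and (373,242), the scoop at (390,219), the cutter at (326,174), the ramekin at (317,263) and the blue decoy at (258,265).

```bash
cat > h.py <<'E'
import numpy as np, cv2
def ray(p,uv,z):
    M=p['view'];R=M[:3,:3];t=M[:3,3]
    o=-R.T@t; d=R.T@np.linalg.inv(p['mtx'])@np.array([uv[0],uv[1],1.])
    return o+d*(z-o[2])/d[2]
def proj(p,X):
    c=p['view'][:3,:3]@np.asarray(X)+p['view'][:3,3]; q=p['mtx']@c; return q[:2]/q[2]
E
python3 - <<'E'
from station import r, imaging, job
from h import *
np.set_printoptions(precision=4,suppress=True)
p=imaging.capture('top'); q=imaging.capture('scene')
for n in ['slab','wedge_near_left','scoop','ramekin','pastry_cutter']:
  for pic,nm in ((p,'top'),(q,'scene')):
    for d in imaging.regions_of(n,pic)[:6]:
        m=d['mask'].astype(np.uint8); c=cv2.findContours(m,0,2)[0]
        rc=cv2.minAreaRect(np.vstack(c)) 
        print(n,nm,round(d['p'],2),d['centre'],m.sum())
        z=.032 if n=='slab' else .01
        for b in cv2.boxPoints(rc): print('   ',b,ray(pic,b,z)[:2])
img=cv2.resize(p['pixels'][150:290,230:440],None,fx=3.8,fy=3.8,interpolation=2)
cv2.imwrite('pics/crop1.png',img[:,:,::-1])
img=cv2.resize(q['pixels'][170:270,240:370],None,fx=5,fy=5,interpolation=2)
cv2.imwrite('pics/crop2.png',img[:,:,::-1])
E
```

```text
slab top 0.72 [320.7, 217.5] 5478
    [273.4015 245.5644] [0.4249 0.0788]
    [275.9603 183.2997] [0.6077 0.0819]
    [365.9316 186.9972] [ 0.6073 -0.1833]
    [363.3728 249.2619] [ 0.4248 -0.1784]
slab scene 0.86 [305.6, 212.0] 2450
    [265. 222.] [ 0.4386 -0.1894]
    [315.5 171.5] [0.4014 0.2078]
    [348.5 204.5] [0.6306 0.0594]
    [298. 255.] [ 0.6246 -0.2705]
wedge_near_left top 0.59 [261.9, 235.3] 148
    [259. 231.] [0.4674 0.1254]
    [273. 231.] [0.469  0.0844]
    [273. 241.] [0.4398 0.0827]
    [259. 241.] [0.4382 0.1235]
wedge_near_left top 0.51 [258.0, 268.9] 160
    [249.8 259.4] [0.3841 0.1466]
    [258.8 256.4] [0.3937 0.1212]
    [264.1 272.3] [0.3491 0.1031]
    [255.1 275.3] [0.3396 0.1283]
wedge_near_left scene 0.57 [302.0, 184.7] 53
    [295. 181.] [0.3517 0.1267]
    [305. 181.] [0.3864 0.149 ]
    [305. 186.] [0.4076 0.1152]
    [295. 186.] [0.3737 0.0933]
scoop top 0.61 [390.1, 216.5] 545
    [372. 211.] [ 0.5402 -0.2051]
    [419. 211.] [ 0.5459 -0.3443]
    [419. 228.] [ 0.4952 -0.3437]
    [372. 228.] [ 0.4896 -0.2056]
scoop scene 0.71 [273.3, 244.9] 453
[... 695 characters left out ...]
] 1078
    [309.9942 149.4624] [0.2476 0.4151]
    [317.4439 126.2856] [0.1305 0.6837]
    [365.6104 141.7676] [0.4349 0.6448]
    [358.1607 164.9445] [0.5106 0.3983]
pastry_cutter top 0.64 [371.6, 241.1] 147
    [364. 238.] [ 0.4593 -0.1825]
    [379. 238.] [ 0.4611 -0.2264]
    [379. 247.] [ 0.4349 -0.2266]
    [364. 247.] [ 0.4331 -0.1829]
pastry_cutter top 0.56 [324.4, 166.0] 126
    [316. 165.] [ 0.6745 -0.034 ]
    [333. 165.] [ 0.6766 -0.0855]
    [333. 185.] [ 0.6145 -0.0873]
    [316. 185.] [ 0.6124 -0.0363]
pastry_cutter scene 0.77 [335.1, 226.5] 275
    [328. 216.] [ 0.5881 -0.0168]
    [346. 216.] [0.6429 0.018 ]
    [346. 233.] [ 0.6878 -0.0703]
    [328. 233.] [ 0.6362 -0.1029]
```

View pics/crop1.png

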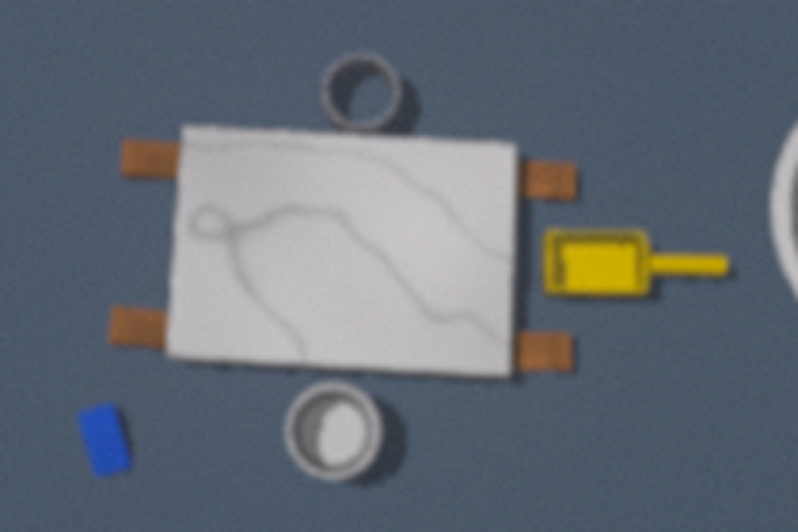

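View pics/crop2.png

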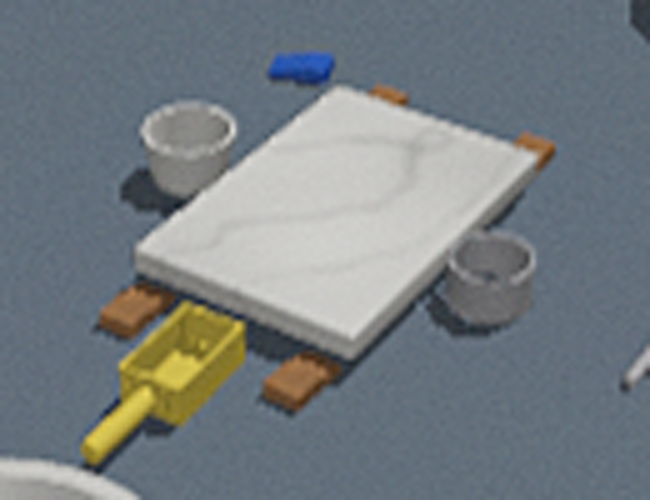

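Run:
```python
from h import *
import pickle
from scipy.optimize import minimize
np.set_printoptions(precision=4,suppress=True)
p=pickle.load(open('top.pkl','rb'))
im=p['pixels'].astype(float)
g=cv2.GaussianBlur(im.mean(2),(0,0),0.8)
def inside(x,y,th,sx,sy,z):
    c,s=np.cos(th),np.sin(th)
    return [proj(p,[x+c*a*sx/2-s*b*sy/2,y+s*a*sx/2+c*b*sy/2,z]) for a,b in((1,1),(1,-1),(-1,-1),(-1,1))]
sub=(slice(160,275),slice(245,395))
def rend(poly,S=8):
    m=np.zeros((115*S,150*S),np.uint8)
    pts=np.array(poly)-[245,160]+0.5
    cv2.fillPoly(m,[np.round(pts*S*16).astype(np.int32)],255,shift=4)
    m=cv2.GaussianBlur(m,(0,0),0.8*S)
    return cv2.resize(m,(150,115),interpolation=cv2.INTER_AREA)/255.
G=g[sub]
def cost(v):
    m=rend(inside(v[0],v[1],v[2],.18,.26,.032))
    w=cv2.dilate(m,np.ones((7,7)))>0.05
    A=np.c_[m[w],np.ones(w.sum())]; 
    t=np.clip(G[w],0,1e9)
    x,res,_,_=np.linalg.lstsq(A,t,rcond=None); return res[0]/w.sum()
best=min((minimize(cost,[.517,-.05,t],method='Nelder-Mead',options=dict(initial_simplex=[[.517,-.05,t],[.522,-.05,t],[.517,-.045,t],[.517,-.05,t+.02]],xatol=1e-4,fatol=1e-3)) for t in(-.02,.0,.03)),key=lambda o:o.fun)
x,y,th=best.x;print(best.x,np.degrees(th),best.fun)
np.save('slab.npy',best.x)
c,s=np.cos(th),np.sin(th);W=lambda a,b:np.array([x+c*a-s*b,y+s*a+c*b])
for n,a,b in (('NL',-1,1),('NR',-1,-1),('FL',1,1),('FR',1,-1)):
    print(n,'press',W(a*.066,b*.104),'corner px',proj(p,[*W(a*.09,b*.13),.032]))
# wedges by colour
hsv=cv2.cvtColor(p['pixels'],cv2.COLOR_RGB2HSV); o=((hsv[:,:,0]<16)&(hsv[:,:,1]>110)&(hsv[:,:,2]>70)).astype(np.uint8)
o[:175]=0;o[255:]=0;o[:,:250]=0;o[:,390:]=0
n,l,st,ce=cv2.connectedComponentsWithStats(o)
for i in range(1,n):
    if st[i,4]<30: continue
    rc=cv2.minAreaRect(np.argwhere(l==i)[:,::-1].astype(np.float32))
    left,top_,w,h,_=st[i]
    print(ce[i],st[i])
    col=left-0.5 if ce[i][0]<320 else left+w-0.5
    e=ray(p,[col,ce[i][1]],.012)[:2]; d=e-[x,y]
    print('  thick end world',e,'slab frame',c*d[0]+s*d[1],-s*d[0]+c*d[1])
d=p['pixels'].copy()
P=np.array(inside(x,y,th,.18,.26,.032))
big=cv2.resize(d[150:290,230:440],None,fx=3.8,fy=3.8,interpolation=2)
cv2.polylines(big,[np.round((P+.5-[230,150])*3.8).astype(np.int32)],True,(255,0,0),1)
cv2.imwrite('pics/fit1.png',big[:,:,::-1])
```

```text
[ 0.5191 -0.0502 -0.0158] -0.9038835657648523 68.83244258469804
NL press [0.4547 0.0549] corner px [272.6936 243.3427]
NR press [ 0.4514 -0.1531] corner px [363.501  248.4632]
FL press [0.5867 0.0528] corner px [277.2139 182.2022]
FR press [ 0.5834 -0.1552] corner px [365.3601 187.074 ]
[269.0667 191.4762] [263 188  14   8 105]
  thick end world [0.5856 0.1224] slab frame 0.06380832924170685 0.17360468316435892
[373.8545 197.2364] [367 193  14   9 110]
  thick end world [ 0.5824 -0.2297] slab frame 0.0661865686822398 -0.1784566972597804
[266.0286 235.7714] [260 232  13   9 105]
  thick end world [0.4533 0.1228] slab frame -0.06854059120793639 0.1719126262320487
[372.5 242. ] [366 238  14   9 124]
  thick end world [ 0.4493 -0.2276] slab frame -0.06701972539271733 -0.1785039073368624
```

View pics/fit1.png

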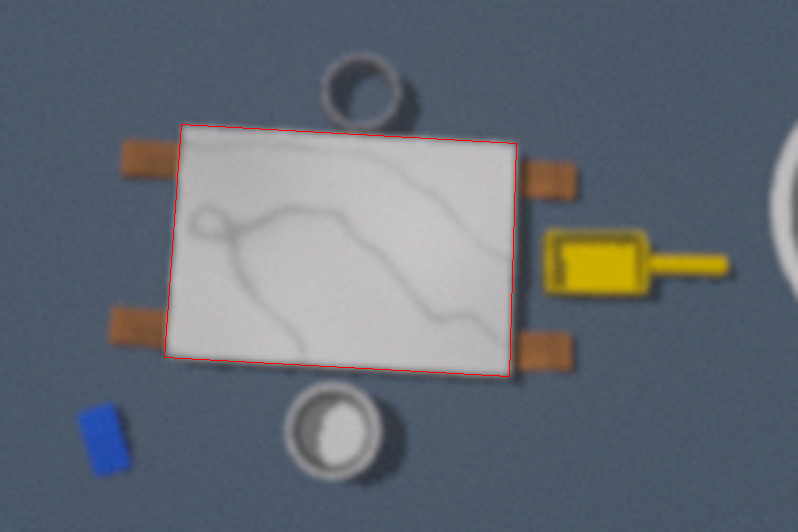

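Request:
apply_moves(
  xyz=[
    [0,0,0],
    [0,0,0],
    [0,0,0],
    [0,0,0],
    [0,0,0],
  ],
  twist=[6.83,6.83,6.83,0,0],
  claw=[0,0,0,0,0],
)

```text
time_s: 1.2
tcp_pos: [0.2101, -0.5886, 0.2367]
ee_rot: [[0.0, 0.025, 1.0], [-0.0, 1.0, -0.025], [-1.0, -0.0, 0.0]]
wrist_force: [0.1, 0.7, 0.5]
gripper_width: 0.633
```

Request:
apply_moves(
  xyz=[
    [0,0.037,0.0195],
    [0,0.037,0.0195],
    [0,0.037,0.0195],
    [0,0.037,0.0195],
    [0,0.037,0.0195],
    [0,0.037,0.0195],
    [0,0.037,0.0195],
    [0,0.037,0.0195],
    [0,0.037,0.0195],
    [0,0.037,0.0195],
    [0,0.037,0.0195],
    [0,0,0],
  ],
  twist=[0,0,0,0,0,0,0,0,0,0,0,0],
  claw=[0,0,0,0,0,0,0,0,0,0,0,0],
)

```text
time_s: 2.4
tcp_pos: [0.4393, -0.1719, 0.2374]
ee_rot: [[0.007, 0.001, 1.0], [-0.003, 1.0, -0.001], [-1.0, -0.003, 0.007]]
wrist_force: [0.3, 0.5, 0.4]
gripper_width: 0.003
```

Request:
apply_moves(
  xyz=[
    [0.03,0.019,0.012],
    [0.04,0,0],
    [0.04,0,0],
    [0.035,0,0],
    [0.02,0,0],
    [0,0,0],
  ],
  twist=[0.9,0,0,0,0,0],
  claw=[0,0,0,0,0,0],
)

```text
time_s: 3.0
tcp_pos: [0.4573, -0.1527, 0.071]
ee_rot: [[0.018, 0.001, 1.0], [-0.005, 1.0, -0.001], [-1.0, -0.005, 0.018]]
wrist_force: [0.6, 0.2, 0.5]
gripper_width: 0.004
```

Request:
apply_moves(
  xyz=[
    [0.01,0,-0.006],
    [0,0,0],
    [0,0,0],
  ],
  twist=[0,0,0],
  claw=[0,0,0],
)

```text
time_s: 3.3
tcp_pos: [0.4534, -0.1538, 0.0632]
ee_rot: [[0.022, -0.003, 1.0], [-0.006, 1.0, 0.003], [-1.0, -0.006, 0.022]]
wrist_force: [-0.3, 0.1, 0.4]
gripper_width: 0.008
```

Run:
```python
from station import r, imaging
import cv2
p=imaging.capture('scene');q=imaging.capture('top')
a=cv2.resize(p['pixels'][150:280,220:380],None,fx=5,fy=4.6)
cv2.imwrite('pics/s3.png',a[:,:,::-1])
s=r.sense();print(s['tcp_pos'],s['ee_rot'],s['wrist_force'])
```

```text
[ 0.45320108 -0.15370454  0.06313159] [[ 0.02179759 -0.00200255  0.9997604 ]
 [-0.00573349  0.9999813   0.002128  ]
 [-0.99974596 -0.0057785   0.0217857 ]] [ 0.35359105  0.01573341 -0.71270891]
```

View pics/s3.png

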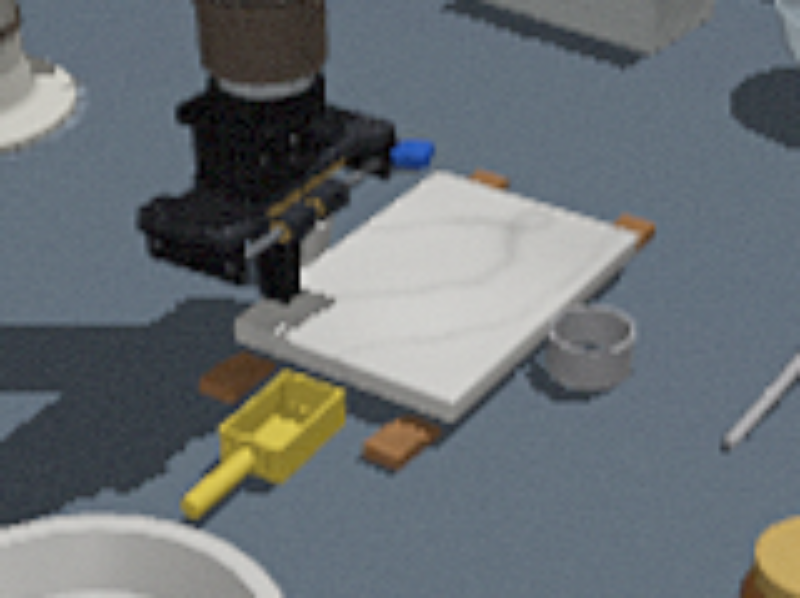

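The fingertip is above the near-right corner with clear space around it (about (285,295) in the crop). Next I descend and press.

Request:
apply_moves(
  xyz=[
    [0.01,0,-0.0015],
    [0.004,0,0],
    [0.003,0,0],
    [0.003,0,0],
  ],
  twist=[0.5,0.3,0,0],
  claw=[0,0,0,0],
)

```text
time_s: 3.8
tcp_pos: [0.4539, -0.154, 0.0461]
ee_rot: [[0.025, 0.011, 1.0], [-0.007, 1.0, -0.011], [-1.0, -0.007, 0.026]]
wrist_force: [-12.9, 8.9, 47.4]
gripper_width: 0.005
```

Request:
apply_moves(
  xyz=[
    [-0.005,0,0],
  ],
  twist=[0],
  claw=[0],
)

```text
time_s: 3.9
tcp_pos: [0.4538, -0.1538, 0.0515]
ee_rot: [[0.025, 0.01, 1.0], [-0.007, 1.0, -0.01], [-1.0, -0.007, 0.025]]
wrist_force: [-0.2, -0.3, 0.0]
gripper_width: 0.005
```

Run:
```python
from station import r
s=r.sense();print(s['tcp_pos'],s['ee_rot'],s['wrist_force'],s['time_s'])
```

```text
[ 0.45383039 -0.15379251  0.05146109] [[ 0.02521961  0.01026535  0.99962923]
 [-0.00689593  0.99992527 -0.01009441]
 [-0.99965815 -0.00663879  0.02528851]] [-0.22727769 -0.3064651   0.04845155] 3.9
```

Request:
apply_moves(
  xyz=[
    [-0.01,0,0.03],
    [0,0,0.04],
    [0,0,0.04],
    [0.003,0,0.018],
    [0,0,0],
  ],
  twist=[0,0,0,0,0],
  claw=[0,0,0,0,0],
)

```text
time_s: 4.4
tcp_pos: [0.5848, -0.1551, 0.0617]
ee_rot: [[0.025, 0.01, 1.0], [-0.007, 1.0, -0.01], [-1.0, -0.007, 0.025]]
wrist_force: [-1.0, -0.4, 0.2]
gripper_width: 0.004
```

Request:
apply_moves(
  xyz=[
    [0.01,0,-0.0015],
    [0.002,0,0],
    [0.001,0,0],
    [0.001,0,0],
  ],
  twist=[0.3,0,0,0],
  claw=[0,0,0,0],
)

```text
time_s: 4.8
tcp_pos: [0.5808, -0.155, 0.0465]
ee_rot: [[0.022, 0.016, 1.0], [-0.007, 1.0, -0.015], [-1.0, -0.007, 0.023]]
wrist_force: [-1.3, 1.1, 9.4]
gripper_width: 0.005
```

Request:
apply_moves(
  xyz=[
    [0.0005,0,0],
  ],
  twist=[0],
  claw=[0],
)

```text
time_s: 4.9
tcp_pos: [0.5806, -0.155, 0.0467]
ee_rot: [[0.023, 0.015, 1.0], [-0.007, 1.0, -0.015], [-1.0, -0.007, 0.024]]
wrist_force: [0.1, -0.5, 0.7]
gripper_width: 0.006
```

Request:
apply_moves(
  xyz=[
    [-0.005,0,0],
    [-0.005,0.05,0],
    [0,0.05,0],
    [0,0.05,0],
    [0,0.045,0],
    [0.003,0.01,0.004],
    [0,0,0],
  ],
  twist=[0,0,0,0,0,0,0],
  claw=[0,0,0,0,0,0,0],
)

```text
time_s: 5.6
tcp_pos: [0.5861, 0.054, 0.0548]
ee_rot: [[0.024, 0.021, 0.999], [-0.007, 1.0, -0.021], [-1.0, -0.006, 0.024]]
wrist_force: [-0.2, -0.0, -0.0]
gripper_width: 0.005
```

Request:
apply_moves(
  xyz=[
    [0.006,-0.001,0],
    [0.001,0,0],
    [0.001,0,0],
    [0.001,0,0],
  ],
  twist=[0,0,0,0],
  claw=[0,0,0,0],
)

```text
time_s: 6.0
tcp_pos: [0.5858, 0.0496, 0.0465]
ee_rot: [[0.024, 0.026, 0.999], [-0.006, 1.0, -0.026], [-1.0, -0.005, 0.024]]
wrist_force: [-4.7, 7.0, 10.6]
gripper_width: 0.006
```

Request:
apply_moves(
  xyz=[
    [0.0015,0,0],
  ],
  twist=[0],
  claw=[0],
)

```text
time_s: 6.1
tcp_pos: [0.5859, 0.0495, 0.0465]
ee_rot: [[0.025, 0.028, 0.999], [-0.005, 1.0, -0.028], [-1.0, -0.004, 0.025]]
wrist_force: [-5.7, 7.8, 12.1]
gripper_width: 0.007
```

Request:
apply_moves(
  xyz=[
    [0.0015,0,0],
  ],
  twist=[0],
  claw=[0],
)

```text
time_s: 6.2
tcp_pos: [0.586, 0.0494, 0.0465]
ee_rot: [[0.026, 0.029, 0.999], [-0.003, 1.0, -0.029], [-1.0, -0.003, 0.026]]
wrist_force: [-4.8, 5.1, 8.9]
gripper_width: 0.004
```

Request:
apply_moves(
  xyz=[
    [-0.01,0,0],
    [0,0,-0.04],
    [-0.003,0,-0.04],
    [-0.003,0,-0.04],
    [0,0.003,-0.009],
    [0,0,0],
  ],
  twist=[-0.8,0,0,0,0,0],
  claw=[0,0,0,0,0,0],
)

```text
time_s: 6.8
tcp_pos: [0.4542, 0.0489, 0.0613]
ee_rot: [[0.03, 0.021, 0.999], [-0.003, 1.0, -0.021], [-1.0, -0.003, 0.03]]
wrist_force: [0.2, 0.0, 0.0]
gripper_width: 0.003
```

Request:
apply_moves(
  xyz=[
    [0.008,0.006,0],
    [0.003,0.001,0],
    [0.0015,0,0],
    [0.001,0,0],
    [0.001,0,0],
  ],
  twist=[-0.3,0,0,0,0],
  claw=[0,0,0,0,0],
)

```text
time_s: 7.3
tcp_pos: [0.4595, 0.0566, 0.0457]
ee_rot: [[0.032, 0.017, 0.999], [-0.003, 1.0, -0.017], [-0.999, -0.002, 0.032]]
wrist_force: [-2.0, 0.7, 2.6]
gripper_width: 0.002
```

Request:
apply_moves(
  xyz=[
    [0.0015,0,0],
  ],
  twist=[0],
  claw=[0],
)

```text
time_s: 7.4
tcp_pos: [0.4595, 0.0566, 0.0441]
ee_rot: [[0.032, 0.018, 0.999], [-0.003, 1.0, -0.018], [-0.999, -0.003, 0.032]]
wrist_force: [-3.7, 1.6, 3.9]
gripper_width: 0.01
```

Request:
apply_moves(
  xyz=[
    [0.0015,0,0],
  ],
  twist=[0],
  claw=[0],
)

```text
time_s: 7.5
tcp_pos: [0.4594, 0.0567, 0.0426]
ee_rot: [[0.031, 0.018, 0.999], [-0.003, 1.0, -0.018], [-1.0, -0.003, 0.031]]
wrist_force: [-2.8, 2.6, 3.7]
gripper_width: 0.003
```

NL sinks at about 3.7 N. I'll confirm that it stops on its wedge.

Request:
apply_moves(
  xyz=[
    [0.0015,0,-0.001],
  ],
  twist=[0],
  claw=[0],
)

```text
time_s: 7.6
tcp_pos: [0.4591, 0.0569, 0.0413]
ee_rot: [[0.033, 0.017, 0.999], [-0.003, 1.0, -0.017], [-0.999, -0.002, 0.033]]
wrist_force: [0.3, -0.9, 4.0]
gripper_width: 0.006
```

Request:
apply_moves(
  xyz=[
    [0.0015,0,0],
  ],
  twist=[0],
  claw=[0],
)

```text
time_s: 7.7
tcp_pos: [0.4591, 0.0569, 0.0405]
ee_rot: [[0.033, 0.017, 0.999], [-0.003, 1.0, -0.017], [-0.999, -0.003, 0.033]]
wrist_force: [-7.7, 2.7, 20.6]
gripper_width: 0.0
```

Request:
apply_moves(
  xyz=[
    [0.0015,0,0],
  ],
  twist=[0],
  claw=[0],
)

```text
time_s: 7.8
tcp_pos: [0.4591, 0.0569, 0.0404]
ee_rot: [[0.033, 0.016, 0.999], [-0.004, 1.0, -0.016], [-0.999, -0.003, 0.033]]
wrist_force: [-8.4, 2.4, 23.1]
gripper_width: 0.005
```

Request:
apply_moves(
  xyz=[
    [-0.005,0,0],
    [-0.03,0.01,0],
    [0,0.04,0],
    [0,0.04,0],
    [0,0.03,-0.001],
    [0,0,0],
  ],
  twist=[0,0,0,0,0,0],
  claw=[0,0,0,0,0,0],
)

```text
time_s: 8.4
tcp_pos: [0.4611, 0.1809, 0.0771]
ee_rot: [[0.039, 0.018, 0.999], [0.0, 1.0, -0.018], [-0.999, 0.001, 0.039]]
wrist_force: [-0.5, 0.5, 0.0]
gripper_width: 0.008
```

Run:
```python
from station import r, imaging
import cv2,pickle
q=imaging.capture('top');pickle.dump(q,open('top2.pkl','wb'))
p=imaging.capture('scene');pickle.dump(p,open('sc2.pkl','wb'))
a=cv2.resize(q['pixels'][150:290,210:420],None,fx=3.8,fy=3.8,interpolation=2)
cv2.imwrite('pics/t4.png',a[:,:,::-1])
a=cv2.resize(p['pixels'][150:280,220:380],None,fx=5,fy=4.6,interpolation=2)
cv2.imwrite('pics/s4.png',a[:,:,::-1])
s=r.sense();print(s['tcp_pos'],s['ee_rot'],s['wrist_force'])
```

```text
[0.45984551 0.17803063 0.07653072] [[ 0.0360591   0.02110179  0.99912685]
 [-0.00189054  0.99977669 -0.02104728]
 [-0.99934787 -0.00112995  0.03609094]] [-0.6746875   0.16143051  0.39453891]
```

View pics/t4.png

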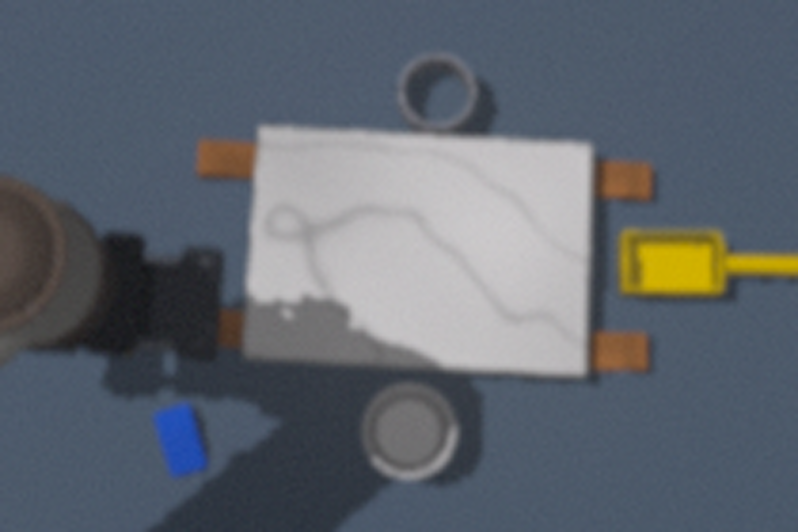

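View pics/s4.png

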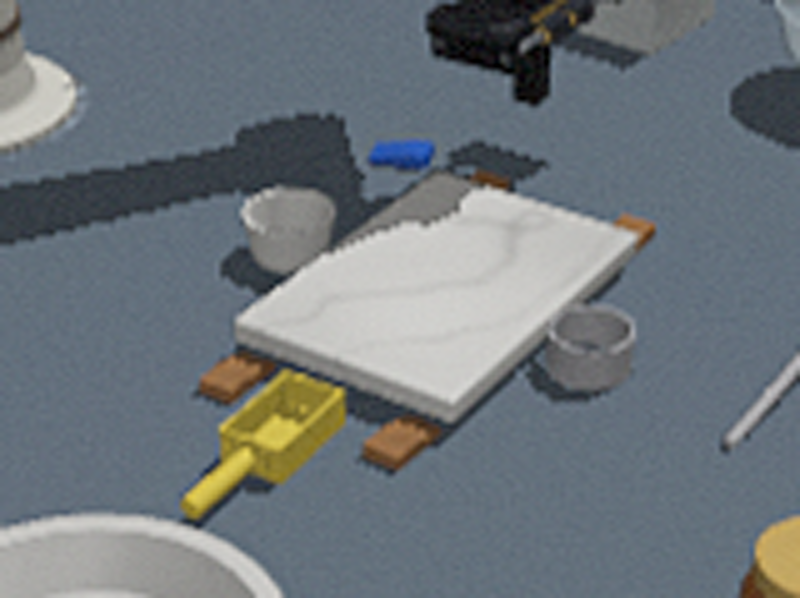

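Request:
apply_moves(
  xyz=[
    [0.025,0,-0.004],
    [0.02,0,-0.002],
    [0.01,0,0],
    [0,0,0],
  ],
  twist=[-0.3,0,0,0],
  claw=[0,0,0,0],
)

```text
time_s: 8.9
tcp_pos: [0.4555, 0.174, 0.0197]
ee_rot: [[0.036, 0.02, 0.999], [-0.002, 1.0, -0.02], [-0.999, -0.002, 0.036]]
wrist_force: [-0.4, 0.9, 0.5]
gripper_width: 0.006
```

Request:
apply_moves(
  xyz=[
    [0.001,-0.015,0],
    [0,-0.012,0],
    [0,-0.005,0],
    [0,-0.005,0],
    [0,-0.005,0],
  ],
  twist=[-0.2,0,0,0,0],
  claw=[0,0,0,0,0],
)

```text
time_s: 9.4
tcp_pos: [0.456, 0.128, 0.0209]
ee_rot: [[0.039, 0.018, 0.999], [-0.0, 1.0, -0.018], [-0.999, 0.0, 0.039]]
wrist_force: [-0.5, 0.5, -0.2]
gripper_width: 0.006
```

Request:
apply_moves(
  xyz=[
    [0.002,-0.005,-0.001],
    [0.001,-0.005,0],
    [0,-0.005,0],
    [0,-0.003,0],
  ],
  twist=[0,0,0,0],
  claw=[0,0,0,0],
)

```text
time_s: 9.8
tcp_pos: [0.4552, 0.1087, 0.0182]
ee_rot: [[0.041, 0.018, 0.999], [0.001, 1.0, -0.018], [-0.999, 0.001, 0.041]]
wrist_force: [0.4, 0.6, 0.5]
gripper_width: 0.003
```

Run:
```python
from station import r, imaging
import cv2,pickle
q=imaging.capture('top')
p=imaging.capture('scene')
a=cv2.resize(q['pixels'][200:270,220:320],None,fx=7,fy=7,interpolation=2)
cv2.imwrite('pics/t5.png',a[:,:,::-1])
a=cv2.resize(p['pixels'][160:230,260:360],None,fx=7,fy=7,interpolation=2)
cv2.imwrite('pics/s5.png',a[:,:,::-1])
s=r.sense();print(s['tcp_pos'],s['wrist_force'])
```

```text
[0.45514558 0.1087473  0.01817565] [-0.46258819 -0.31405601 -1.18923114]
```

View pics/t5.png

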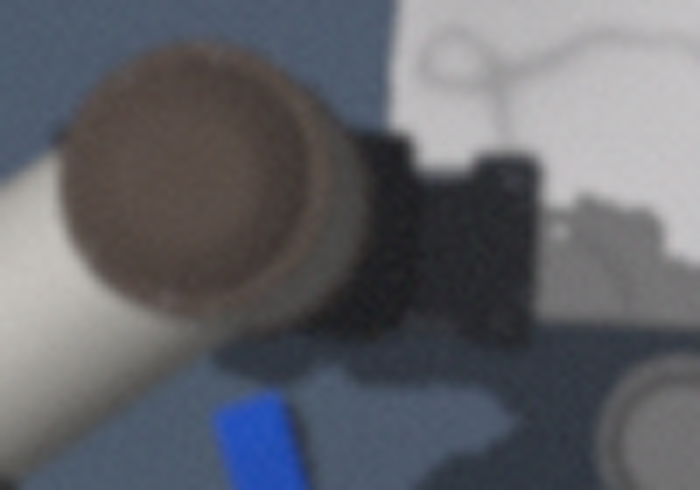

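View pics/s5.png

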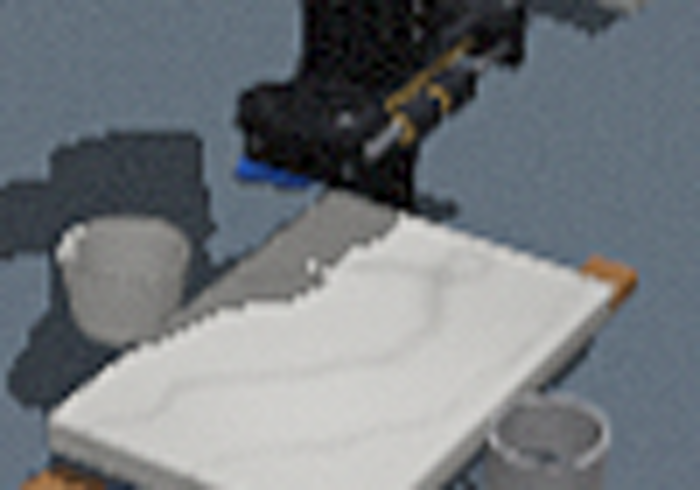

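Request:
apply_moves(
  xyz=[
    [0,-0.004,0],
    [0,-0.003,0],
    [0,-0.001,0],
  ],
  twist=[0,0,0],
  claw=[0,0,0],
)

```text
time_s: 10.2
tcp_pos: [0.4552, 0.1006, 0.0182]
ee_rot: [[0.041, 0.018, 0.999], [0.001, 1.0, -0.018], [-0.999, 0.002, 0.041]]
wrist_force: [-0.4, 0.8, 0.4]
gripper_width: 0.006
```

Request:
apply_moves(
  xyz=[
    [0,-0.001,0],
  ],
  twist=[0],
  claw=[0],
)

```text
time_s: 10.3
tcp_pos: [0.4552, 0.0995, 0.0181]
ee_rot: [[0.041, 0.018, 0.999], [0.001, 1.0, -0.018], [-0.999, 0.002, 0.041]]
wrist_force: [-0.5, 0.1, 0.4]
gripper_width: 0.005
```

Request:
apply_moves(
  xyz=[
    [0,-0.001,0],
  ],
  twist=[0],
  claw=[0],
)

```text
time_s: 10.4
tcp_pos: [0.4552, 0.0985, 0.0182]
ee_rot: [[0.041, 0.018, 0.999], [0.001, 1.0, -0.018], [-0.999, 0.002, 0.041]]
wrist_force: [0.6, 0.3, -0.4]
gripper_width: 0.009
```

Request:
apply_moves(
  xyz=[
    [0,-0.001,0],
  ],
  twist=[0],
  claw=[0],
)

```text
time_s: 10.5
tcp_pos: [0.4552, 0.0974, 0.0182]
ee_rot: [[0.041, 0.018, 0.999], [0.001, 1.0, -0.018], [-0.999, 0.002, 0.041]]
wrist_force: [-0.2, 0.3, 0.2]
gripper_width: 0.005
```

Request:
apply_moves(
  xyz=[
    [0,-0.0005,0],
  ],
  twist=[0],
  claw=[0],
)

```text
time_s: 10.6
tcp_pos: [0.4552, 0.0969, 0.0182]
ee_rot: [[0.041, 0.018, 0.999], [0.001, 1.0, -0.018], [-0.999, 0.002, 0.041]]
wrist_force: [-0.4, -0.3, 0.6]
gripper_width: 0.004
```

Request:
apply_moves(
  xyz=[
    [0,-0.0005,0],
  ],
  twist=[0],
  claw=[0],
)

```text
time_s: 10.7
tcp_pos: [0.4552, 0.0964, 0.0181]
ee_rot: [[0.041, 0.018, 0.999], [0.001, 1.0, -0.018], [-0.999, 0.002, 0.041]]
wrist_force: [0.1, -0.3, -0.3]
gripper_width: 0.004
```

Request:
apply_moves(
  xyz=[
    [0,-0.0005,0],
  ],
  twist=[0],
  claw=[0],
)

```text
time_s: 10.8
tcp_pos: [0.4552, 0.0959, 0.0182]
ee_rot: [[0.041, 0.018, 0.999], [0.001, 1.0, -0.018], [-0.999, 0.002, 0.041]]
wrist_force: [0.6, 0.7, -0.6]
gripper_width: 0.009
```

Request:
apply_moves(
  xyz=[
    [0,-0.0005,0],
  ],
  twist=[0],
  claw=[0],
)

```text
time_s: 10.9
tcp_pos: [0.4552, 0.0953, 0.0182]
ee_rot: [[0.041, 0.018, 0.999], [0.001, 1.0, -0.018], [-0.999, 0.002, 0.041]]
wrist_force: [-0.2, -0.2, 0.8]
gripper_width: 0.011
```

Request:
apply_moves(
  xyz=[
    [0,-0.0005,0],
  ],
  twist=[0],
  claw=[0],
)

```text
time_s: 11.0
tcp_pos: [0.4552, 0.0948, 0.0182]
ee_rot: [[0.041, 0.017, 0.999], [0.001, 1.0, -0.018], [-0.999, 0.002, 0.041]]
wrist_force: [1.0, -0.3, 0.0]
gripper_width: 0.009
```

Request:
apply_moves(
  xyz=[
    [0,-0.0005,0],
  ],
  twist=[0],
  claw=[0],
)

```text
time_s: 11.1
tcp_pos: [0.4552, 0.0943, 0.0182]
ee_rot: [[0.041, 0.017, 0.999], [0.001, 1.0, -0.017], [-0.999, 0.002, 0.041]]
wrist_force: [0.1, 0.3, 0.2]
gripper_width: 0.003
```

Request:
apply_moves(
  xyz=[
    [0,-0.0005,0],
  ],
  twist=[0],
  claw=[0],
)

```text
time_s: 11.2
tcp_pos: [0.4552, 0.0938, 0.0182]
ee_rot: [[0.041, 0.017, 0.999], [0.001, 1.0, -0.017], [-0.999, 0.002, 0.041]]
wrist_force: [0.5, 1.2, 0.0]
gripper_width: -0.0
```

Request:
apply_moves(
  xyz=[
    [0,-0.0005,0],
  ],
  twist=[0],
  claw=[0],
)

```text
time_s: 11.3
tcp_pos: [0.4552, 0.0932, 0.0182]
ee_rot: [[0.041, 0.017, 0.999], [0.001, 1.0, -0.017], [-0.999, 0.002, 0.041]]
wrist_force: [0.0, -0.6, -0.1]
gripper_width: 0.007
```

Request:
apply_moves(
  xyz=[
    [0,-0.0005,0],
  ],
  twist=[0],
  claw=[0],
)

```text
time_s: 11.4
tcp_pos: [0.4552, 0.0927, 0.0182]
ee_rot: [[0.041, 0.017, 0.999], [0.001, 1.0, -0.017], [-0.999, 0.002, 0.041]]
wrist_force: [0.1, 0.4, -0.4]
gripper_width: 0.003
```

Request:
apply_moves(
  xyz=[
    [0,-0.0005,0],
  ],
  twist=[0],
  claw=[0],
)

```text
time_s: 11.5
tcp_pos: [0.4553, 0.0925, 0.0182]
ee_rot: [[0.041, 0.018, 0.999], [0.002, 1.0, -0.018], [-0.999, 0.002, 0.041]]
wrist_force: [-2.3, 3.1, -0.4]
gripper_width: 0.002
```

Request:
apply_moves(
  xyz=[
    [0,0.015,0],
    [-0.01,0.04,0],
    [-0.04,0.04,0],
    [-0.04,0.04,0],
    [-0.03,0.04,0],
    [0,0.03,0],
    [0,0,0],
  ],
  twist=[0,0,0,0,0,0,0],
  claw=[0,0,0,0,0,0,0],
)

```text
time_s: 12.2
tcp_pos: [0.4536, 0.2965, 0.1354]
ee_rot: [[0.037, 0.022, 0.999], [0.0, 1.0, -0.022], [-0.999, 0.001, 0.037]]
wrist_force: [0.3, -0.7, -1.0]
gripper_width: 0.003
```

Run:
```python
from station import r, imaging
import cv2,pickle
from h import *
q=imaging.capture('top');pickle.dump(q,open('top3.pkl','wb'))
p=imaging.capture('scene')
a=cv2.resize(q['pixels'][160:270,240:400],None,fx=5,fy=5,interpolation=2)
cv2.imwrite('pics/t6.png',a[:,:,::-1])
a=cv2.resize(p['pixels'][150:270,230:370],None,fx=5.6,fy=5,interpolation=2)
cv2.imwrite('pics/s6.png',a[:,:,::-1])
s=r.sense();print(s['tcp_pos'],s['wrist_force'])
```

```text
[0.45296053 0.29337909 0.13459418] [ 0.20353843 -0.20533283 -0.77705178]
```

View pics/t6.png

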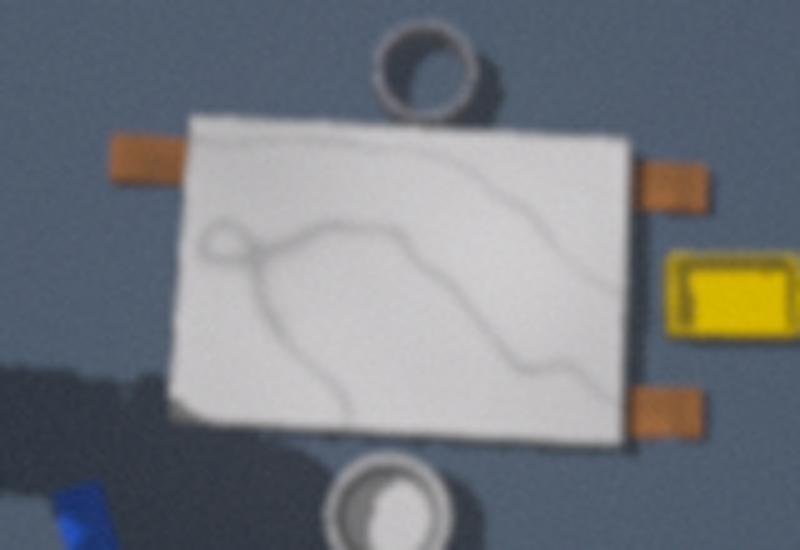

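View pics/s6.png

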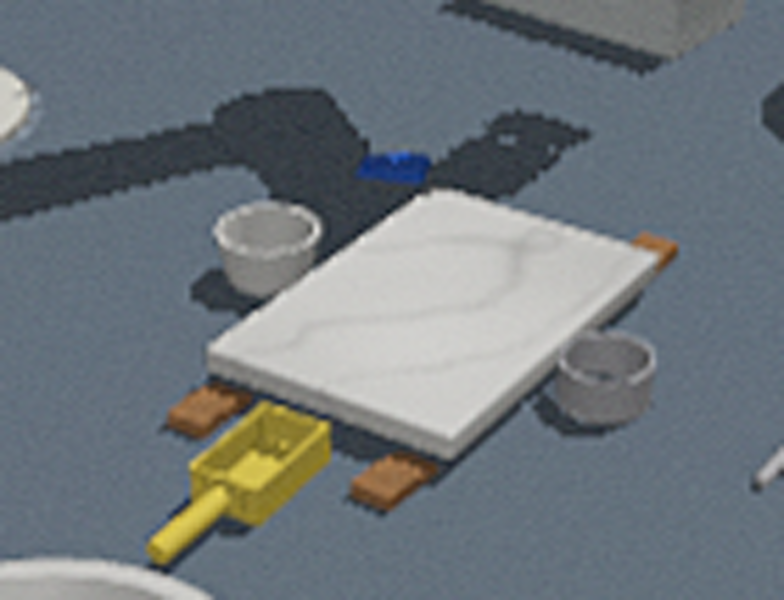

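The wedge is out of sight under the slab's left edge and the slab hasn't moved. Now the final press.

Request:
apply_moves(
  xyz=[
    [0,-0.04,0],
    [0,-0.045,0],
    [0.01,-0.045,0],
    [0.02,-0.045,0],
    [0.025,-0.04,0],
    [0.015,-0.01,0],
    [0,0,0],
  ],
  twist=[0,0,0,0,0,0,0],
  claw=[0,0,0,0,0,0,0],
)

```text
time_s: 13.0
tcp_pos: [0.4426, 0.0527, 0.06]
ee_rot: [[0.025, 0.03, 0.999], [-0.008, 1.0, -0.03], [-1.0, -0.007, 0.025]]
wrist_force: [-0.8, -0.0, -0.7]
gripper_width: 0.003
```

Request:
apply_moves(
  xyz=[
    [0.003,0.002,0.01],
    [0.004,0,0.001],
    [0.002,0,0],
    [0,0,0],
  ],
  twist=[-0.7,0,0,0],
  claw=[0,0,0,0],
)

```text
time_s: 13.4
tcp_pos: [0.4559, 0.0553, 0.0518]
ee_rot: [[0.027, 0.016, 1.0], [-0.008, 1.0, -0.016], [-1.0, -0.007, 0.027]]
wrist_force: [-0.2, 0.9, 0.1]
gripper_width: 0.007
```

Request:
apply_moves(
  xyz=[
    [0.002,0,0],
    [0.001,0,0],
    [0.001,0,0],
    [0.001,0,0],
  ],
  twist=[0,0,0,0],
  claw=[0,0,0,0],
)

```text
time_s: 13.8
tcp_pos: [0.4566, 0.057, 0.0473]
ee_rot: [[0.029, 0.013, 0.999], [-0.006, 1.0, -0.013], [-1.0, -0.006, 0.029]]
wrist_force: [0.4, -0.0, 0.9]
gripper_width: 0.008
```

Request:
apply_moves(
  xyz=[
    [0.001,0,0],
  ],
  twist=[0],
  claw=[0],
)

```text
time_s: 13.9
tcp_pos: [0.4566, 0.0571, 0.0464]
ee_rot: [[0.029, 0.013, 0.999], [-0.006, 1.0, -0.013], [-1.0, -0.006, 0.029]]
wrist_force: [-1.0, 0.2, 4.9]
gripper_width: 0.005
```

Request:
apply_moves(
  xyz=[
    [0.001,0,0],
  ],
  twist=[0],
  claw=[0],
)

```text
time_s: 14.0
tcp_pos: [0.4567, 0.0571, 0.0462]
ee_rot: [[0.029, 0.012, 1.0], [-0.007, 1.0, -0.012], [-1.0, -0.007, 0.029]]
wrist_force: [-4.8, 0.8, 16.6]
gripper_width: 0.002
```

Request:
apply_moves(
  xyz=[
    [0.001,0,0],
  ],
  twist=[0],
  claw=[0],
)

```text
time_s: 14.1
tcp_pos: [0.4567, 0.0571, 0.0462]
ee_rot: [[0.029, 0.012, 1.0], [-0.007, 1.0, -0.012], [-1.0, -0.007, 0.029]]
wrist_force: [-3.7, 0.7, 12.8]
gripper_width: 0.009
```

The corner holds at 12–17 N. To check the flushness, I'll touch the bare slab edge just above the wedge and compare the contact y with the push's 0.0925.

Request:
apply_moves(
  xyz=[
    [-0.02,0,0],
    [0,0.03,0],
    [0,0.03,0],
    [0.015,0,-0.003],
    [0.015,0,0],
    [0.001,0,0],
    [0,0,0],
  ],
  twist=[0,0,0,0,0,0,0],
  claw=[0,0,0,0,0,0,0],
)

```text
time_s: 14.8
tcp_pos: [0.4558, 0.12, 0.0361]
ee_rot: [[0.032, 0.013, 0.999], [-0.005, 1.0, -0.013], [-0.999, -0.004, 0.032]]
wrist_force: [0.6, 0.5, -0.2]
gripper_width: 0.005
```

Tip is at z 22 mm. Approach the edge.

Request:
apply_moves(
  xyz=[
    [0.003,-0.012,0],
    [0,-0.008,0],
    [0,-0.002,0],
    [0,-0.001,0],
  ],
  twist=[0,0,0,0],
  claw=[0,0,0,0],
)

```text
time_s: 15.2
tcp_pos: [0.4562, 0.0944, 0.0345]
ee_rot: [[0.034, 0.014, 0.999], [-0.004, 1.0, -0.014], [-0.999, -0.003, 0.034]]
wrist_force: [-1.2, 0.3, -0.1]
gripper_width: 0.006
```

Request:
apply_moves(
  xyz=[
    [0,-0.0005,0],
  ],
  twist=[0],
  claw=[0],
)

```text
time_s: 15.3
tcp_pos: [0.4563, 0.0935, 0.0347]
ee_rot: [[0.035, 0.015, 0.999], [-0.003, 1.0, -0.015], [-0.999, -0.003, 0.035]]
wrist_force: [0.6, -1.2, -0.1]
gripper_width: 0.005
```

Request:
apply_moves(
  xyz=[
    [0,-0.0005,0],
  ],
  twist=[0],
  claw=[0],
)

```text
time_s: 15.4
tcp_pos: [0.4564, 0.0929, 0.0349]
ee_rot: [[0.035, 0.015, 0.999], [-0.003, 1.0, -0.015], [-0.999, -0.003, 0.035]]
wrist_force: [-0.4, -0.4, -0.4]
gripper_width: 0.006
```

Request:
apply_moves(
  xyz=[
    [0,-0.0005,0],
  ],
  twist=[0],
  claw=[0],
)

```text
time_s: 15.5
tcp_pos: [0.4566, 0.0925, 0.0351]
ee_rot: [[0.035, 0.015, 0.999], [-0.003, 1.0, -0.015], [-0.999, -0.002, 0.035]]
wrist_force: [0.4, 0.4, -0.3]
gripper_width: 0.008
```

Request:
apply_moves(
  xyz=[
    [0,-0.0005,0],
  ],
  twist=[0],
  claw=[0],
)

```text
time_s: 15.6
tcp_pos: [0.4566, 0.0921, 0.0351]
ee_rot: [[0.036, 0.015, 0.999], [-0.003, 1.0, -0.015], [-0.999, -0.002, 0.036]]
wrist_force: [-0.2, -0.6, 0.0]
gripper_width: 0.006
```

Request:
apply_moves(
  xyz=[
    [0,-0.0004,0],
  ],
  twist=[0],
  claw=[0],
)

```text
time_s: 15.7
tcp_pos: [0.4566, 0.0918, 0.0351]
ee_rot: [[0.036, 0.015, 0.999], [-0.003, 1.0, -0.014], [-0.999, -0.002, 0.036]]
wrist_force: [0.6, 0.3, -0.7]
gripper_width: 0.004
```

Request:
apply_moves(
  xyz=[
    [0,-0.0004,0],
  ],
  twist=[0],
  claw=[0],
)

```text
time_s: 15.8
tcp_pos: [0.4566, 0.0915, 0.0351]
ee_rot: [[0.036, 0.014, 0.999], [-0.003, 1.0, -0.014], [-0.999, -0.002, 0.036]]
wrist_force: [-1.3, -0.5, -0.1]
gripper_width: 0.003
```

Request:
apply_moves(
  xyz=[
    [0,-0.0004,0],
  ],
  twist=[0],
  claw=[0],
)

```text
time_s: 15.9
tcp_pos: [0.4566, 0.0912, 0.0351]
ee_rot: [[0.036, 0.014, 0.999], [-0.003, 1.0, -0.014], [-0.999, -0.002, 0.036]]
wrist_force: [-0.2, 0.2, 0.8]
gripper_width: 0.004
```

Request:
apply_moves(
  xyz=[
    [0,-0.0004,0],
  ],
  twist=[0],
  claw=[0],
)

```text
time_s: 16.0
tcp_pos: [0.4567, 0.0909, 0.0351]
ee_rot: [[0.036, 0.014, 0.999], [-0.003, 1.0, -0.014], [-0.999, -0.002, 0.036]]
wrist_force: [-1.0, 1.5, 0.4]
gripper_width: 0.006
```

Request:
apply_moves(
  xyz=[
    [0,-0.0004,0],
  ],
  twist=[0],
  claw=[0],
)

```text
time_s: 16.1
tcp_pos: [0.4567, 0.0908, 0.0351]
ee_rot: [[0.036, 0.014, 0.999], [-0.002, 1.0, -0.014], [-0.999, -0.001, 0.036]]
wrist_force: [-1.9, 4.5, 0.7]
gripper_width: 0.006
```

Request:
apply_moves(
  xyz=[
    [0,-0.0004,0],
  ],
  twist=[0],
  claw=[0],
)

```text
time_s: 16.2
tcp_pos: [0.4567, 0.0908, 0.0351]
ee_rot: [[0.036, 0.014, 0.999], [-0.001, 1.0, -0.014], [-0.999, -0.001, 0.036]]
wrist_force: [-2.0, 3.7, -0.4]
gripper_width: 0.005
```

Request:
apply_moves(
  xyz=[
    [0,-0.0004,0],
  ],
  twist=[0],
  claw=[0],
)

```text
time_s: 16.3
tcp_pos: [0.4567, 0.0908, 0.0351]
ee_rot: [[0.037, 0.014, 0.999], [-0.001, 1.0, -0.014], [-0.999, -0.0, 0.037]]
wrist_force: [-2.5, 5.0, -0.1]
gripper_width: 0.006
```

Request:
apply_moves(
  xyz=[
    [0,0.008,0],
    [0.006,0,0],
    [0.004,0,0],
    [0.001,0,0],
  ],
  twist=[0,0,0,0],
  claw=[0,0,0,0],
)

```text
time_s: 16.7
tcp_pos: [0.4573, 0.0988, 0.0233]
ee_rot: [[0.036, 0.013, 0.999], [-0.002, 1.0, -0.013], [-0.999, -0.002, 0.036]]
wrist_force: [-0.3, 0.4, 0.2]
gripper_width: 0.005
```

Request:
apply_moves(
  xyz=[
    [0,-0.004,0],
    [0,-0.001,0],
  ],
  twist=[0,0],
  claw=[0,0],
)

```text
time_s: 16.9
tcp_pos: [0.4568, 0.0931, 0.0226]
ee_rot: [[0.035, 0.013, 0.999], [-0.003, 1.0, -0.013], [-0.999, -0.003, 0.035]]
wrist_force: [0.0, 0.4, 0.1]
gripper_width: 0.006
```

Request:
apply_moves(
  xyz=[
    [0,-0.0004,0],
  ],
  twist=[0],
  claw=[0],
)

```text
time_s: 17.0
tcp_pos: [0.4568, 0.0924, 0.0226]
ee_rot: [[0.035, 0.014, 0.999], [-0.003, 1.0, -0.014], [-0.999, -0.003, 0.035]]
wrist_force: [0.0, -0.3, -0.5]
gripper_width: 0.006
```

Request:
apply_moves(
  xyz=[
    [0,-0.0004,0],
  ],
  twist=[0],
  claw=[0],
)

```text
time_s: 17.1
tcp_pos: [0.4569, 0.0918, 0.0227]
ee_rot: [[0.035, 0.014, 0.999], [-0.003, 1.0, -0.014], [-0.999, -0.003, 0.035]]
wrist_force: [0.5, -0.8, -0.4]
gripper_width: -0.0
```

Request:
apply_moves(
  xyz=[
    [0,-0.0004,0],
  ],
  twist=[0],
  claw=[0],
)

```text
time_s: 17.2
tcp_pos: [0.457, 0.0914, 0.0228]
ee_rot: [[0.035, 0.014, 0.999], [-0.003, 1.0, -0.014], [-0.999, -0.002, 0.035]]
wrist_force: [-0.3, 1.7, -0.7]
gripper_width: 0.005
```

Request:
apply_moves(
  xyz=[
    [0,-0.0004,0],
  ],
  twist=[0],
  claw=[0],
)

```text
time_s: 17.3
tcp_pos: [0.457, 0.0914, 0.0228]
ee_rot: [[0.036, 0.015, 0.999], [-0.002, 1.0, -0.015], [-0.999, -0.002, 0.036]]
wrist_force: [-1.4, 4.2, -1.3]
gripper_width: 0.008
```

Request:
apply_moves(
  xyz=[
    [0,0.02,0],
    [-0.01,0.02,0],
    [0,0,0],
  ],
  twist=[0,0,0],
  claw=[0,0,0],
)

```text
time_s: 17.6
tcp_pos: [0.4573, 0.1319, 0.0331]
ee_rot: [[0.035, 0.016, 0.999], [-0.003, 1.0, -0.016], [-0.999, -0.002, 0.035]]
wrist_force: [0.9, -0.1, 0.7]
gripper_width: 0.005
```

Run:
```python
from station import r, imaging
import cv2,pickle
s=r.sense();print(s['joints'],s['tcp_pos'],s['time_s'])
p=imaging.capture('scene')
a=cv2.resize(p['pixels'][130:230,250:370],None,fx=6.5,fy=6,interpolation=2)
cv2.imwrite('pics/s7.png',a[:,:,::-1])
```

```text
[  36.55502998   22.32704131  -36.70685299    2.70199046  -29.45509911
 -129.79309869] [0.45732436 0.13193065 0.03306613] 17.6
```

View pics/s7.png

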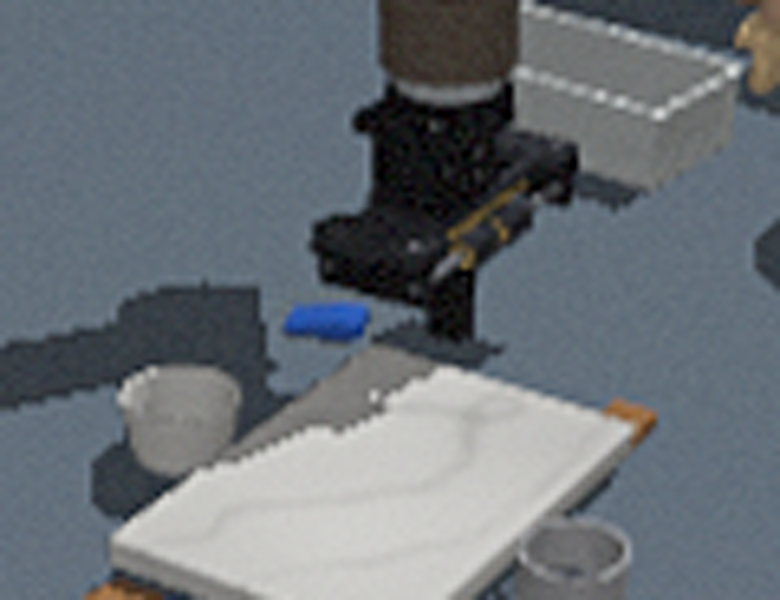

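Request:
apply_moves(
  xyz=[
    [0,0.005,0],
    [0,0,0],
    [0,0,0],
    [0,0,0],
    [0,0,0],
    [0,0,0],
    [0,0,0],
    [0,0,0],
    [0,0,0],
    [0,0,0],
    [0,0,0],
    [0,0,0],
  ],
  twist=[-8.5,-8.5,-8.5,-8.5,-8.5,-8.5,-8.5,-8.5,-8.5,-8.5,-3,0],
  claw=[0,0,0,0,0,0,0,0,0,0,0,0],
)

```text
time_s: 18.85
tcp_pos: [0.4495, 0.1237, 0.0275]
ee_rot: [[0.019, -0.999, 0.03], [-0.013, 0.03, 0.999], [-1.0, -0.019, -0.012]]
wrist_force: [-0.3, -0.3, 0.8]
gripper_width: 0.006
```

Request:
apply_moves(
  xyz=[
    [0.004,-0.006,0],
    [0.004,0,0],
    [0,0,0],
  ],
  twist=[-0.8,0,0],
  claw=[0,0,0],
)

```text
time_s: 19.15
tcp_pos: [0.4556, 0.1221, 0.0185]
ee_rot: [[0.017, -1.0, 0.019], [-0.014, 0.019, 1.0], [-1.0, -0.018, -0.013]]
wrist_force: [0.3, 0.7, 0.7]
gripper_width: 0.004
```

Request:
apply_moves(
  xyz=[
    [0,0,-0.012],
    [0,0,-0.008],
    [0,0,-0.003],
    [0,0,-0.001],
  ],
  twist=[0,0,0,0],
  claw=[0,0,0,0],
)

```text
time_s: 19.55
tcp_pos: [0.4546, 0.0955, 0.0184]
ee_rot: [[0.016, -1.0, 0.02], [-0.015, 0.02, 1.0], [-1.0, -0.016, -0.014]]
wrist_force: [0.2, 0.5, 0.6]
gripper_width: 0.007
```

Request:
apply_moves(
  xyz=[
    [0,0,-0.001],
    [0,0,-0.001],
  ],
  twist=[0,0],
  claw=[0,0],
)

```text
time_s: 19.75
tcp_pos: [0.4547, 0.0932, 0.0187]
ee_rot: [[0.017, -1.0, 0.02], [-0.014, 0.02, 1.0], [-1.0, -0.017, -0.014]]
wrist_force: [-0.7, 0.0, -0.0]
gripper_width: 0.006
```

Request:
apply_moves(
  xyz=[
    [0,0,-0.0005],
  ],
  twist=[0],
  claw=[0],
)

```text
time_s: 19.85
tcp_pos: [0.4548, 0.0928, 0.0188]
ee_rot: [[0.017, -1.0, 0.021], [-0.014, 0.02, 1.0], [-1.0, -0.017, -0.013]]
wrist_force: [-1.1, 2.5, -0.4]
gripper_width: 0.003
```

Request:
apply_moves(
  xyz=[
    [0,0,-0.0005],
  ],
  twist=[0],
  claw=[0],
)

```text
time_s: 19.95
tcp_pos: [0.4548, 0.0928, 0.0188]
ee_rot: [[0.017, -1.0, 0.021], [-0.013, 0.02, 1.0], [-1.0, -0.018, -0.013]]
wrist_force: [-2.0, 4.2, -0.9]
gripper_width: 0.006
```

Request:
apply_moves(
  xyz=[
    [0,0,-0.0005],
  ],
  twist=[0],
  claw=[0],
)

```text
time_s: 20.05
tcp_pos: [0.4548, 0.0928, 0.0188]
ee_rot: [[0.018, -1.0, 0.02], [-0.013, 0.02, 1.0], [-1.0, -0.018, -0.012]]
wrist_force: [-2.5, 3.5, -0.4]
gripper_width: 0.003
```

Request:
apply_moves(
  xyz=[
    [0,0,-0.0005],
  ],
  twist=[0],
  claw=[0],
)

```text
time_s: 20.15
tcp_pos: [0.4548, 0.0928, 0.0188]
ee_rot: [[0.018, -1.0, 0.02], [-0.012, 0.02, 1.0], [-1.0, -0.018, -0.012]]
wrist_force: [-2.3, 4.3, -0.9]
gripper_width: 0.003
```

Request:
apply_moves(
  xyz=[
    [0,0,0.004],
    [-0.006,0,0],
    [-0.006,0,0],
    [0,0,-0.001],
  ],
  twist=[0,0,0,0],
  claw=[0,0,0,0],
)

```text
time_s: 20.55
tcp_pos: [0.4549, 0.0957, 0.0319]
ee_rot: [[0.018, -1.0, 0.019], [-0.014, 0.019, 1.0], [-1.0, -0.018, -0.013]]
wrist_force: [0.4, -0.1, -0.6]
gripper_width: 0.007
```

Request:
apply_moves(
  xyz=[
    [0,0,-0.001],
    [0,0,-0.0005],
  ],
  twist=[0,0],
  claw=[0,0],
)

```text
time_s: 20.75
tcp_pos: [0.455, 0.0939, 0.0324]
ee_rot: [[0.018, -1.0, 0.019], [-0.013, 0.019, 1.0], [-1.0, -0.019, -0.013]]
wrist_force: [-0.9, -0.1, 0.6]
gripper_width: 0.007
```

Request:
apply_moves(
  xyz=[
    [0,0,-0.0005],
  ],
  twist=[0],
  claw=[0],
)

```text
time_s: 20.85
tcp_pos: [0.4549, 0.0932, 0.0324]
ee_rot: [[0.018, -1.0, 0.019], [-0.013, 0.019, 1.0], [-1.0, -0.019, -0.013]]
wrist_force: [0.3, -0.2, 0.5]
gripper_width: 0.004
```

Request:
apply_moves(
  xyz=[
    [0,0,-0.0005],
  ],
  twist=[0],
  claw=[0],
)

```text
time_s: 20.95
tcp_pos: [0.455, 0.0929, 0.0324]
ee_rot: [[0.019, -1.0, 0.02], [-0.013, 0.019, 1.0], [-1.0, -0.019, -0.012]]
wrist_force: [-2.3, 4.4, 1.2]
gripper_width: 0.002
```

Request:
apply_moves(
  xyz=[
    [0,0,-0.0005],
  ],
  twist=[0],
  claw=[0],
)

```text
time_s: 21.05
tcp_pos: [0.455, 0.0928, 0.0323]
ee_rot: [[0.019, -1.0, 0.02], [-0.012, 0.02, 1.0], [-1.0, -0.019, -0.011]]
wrist_force: [-2.9, 5.3, 2.5]
gripper_width: 0.009
```

Request:
apply_moves(
  xyz=[
    [0,0,-0.0005],
  ],
  twist=[0],
  claw=[0],
)

```text
time_s: 21.15
tcp_pos: [0.455, 0.0929, 0.0324]
ee_rot: [[0.019, -1.0, 0.02], [-0.011, 0.02, 1.0], [-1.0, -0.019, -0.011]]
wrist_force: [-2.7, 3.2, 0.6]
gripper_width: 0.002
```

With the flat finger side, the low push and the slab edge alone both stop at y=0.0928, so the wedge is flush. I'll repeat the firm press.

Request:
apply_moves(
  xyz=[
    [0,0,0.005],
    [-0.03,0,0],
    [0,0,0],
    [0,0,-0.025],
    [0,0,-0.016],
    [0.002,0,0],
    [0,0,0],
  ],
  twist=[0,0,0,0,0,0,0],
  claw=[0,0,0,0,0,0,0],
)

```text
time_s: 21.85
tcp_pos: [0.4537, 0.0564, 0.0605]
ee_rot: [[0.017, -1.0, 0.018], [-0.014, 0.017, 1.0], [-1.0, -0.017, -0.014]]
wrist_force: [0.2, 0.4, 0.4]
gripper_width: 0.004
```

Request:
apply_moves(
  xyz=[
    [0.006,-0.001,0],
    [0.003,0,0],
    [0.001,0,0],
    [0.001,0,0],
  ],
  twist=[0,0,0,0],
  claw=[0,0,0,0],
)

```text
time_s: 22.25
tcp_pos: [0.455, 0.0576, 0.0478]
ee_rot: [[0.016, -1.0, 0.016], [-0.015, 0.015, 1.0], [-1.0, -0.016, -0.015]]
wrist_force: [0.2, 0.1, 0.6]
gripper_width: 0.003
```

Request:
apply_moves(
  xyz=[
    [0.001,0,0],
  ],
  twist=[0],
  claw=[0],
)

```text
time_s: 22.35
tcp_pos: [0.4551, 0.0578, 0.0466]
ee_rot: [[0.016, -1.0, 0.015], [-0.015, 0.015, 1.0], [-1.0, -0.016, -0.015]]
wrist_force: [-0.5, -1.0, 0.2]
gripper_width: 0.004
```

Request:
apply_moves(
  xyz=[
    [0.001,0,0],
  ],
  twist=[0],
  claw=[0],
)

```text
time_s: 22.45
tcp_pos: [0.4551, 0.0578, 0.0462]
ee_rot: [[0.016, -1.0, 0.014], [-0.016, 0.014, 1.0], [-1.0, -0.016, -0.016]]
wrist_force: [-4.4, -1.0, 15.5]
gripper_width: 0.006
```

Request:
apply_moves(
  xyz=[
    [0.001,0,0],
  ],
  twist=[0],
  claw=[0],
)

```text
time_s: 22.55
tcp_pos: [0.4551, 0.0578, 0.0462]
ee_rot: [[0.016, -1.0, 0.014], [-0.017, 0.013, 1.0], [-1.0, -0.016, -0.016]]
wrist_force: [-3.8, -0.4, 14.5]
gripper_width: 0.006
```

Request:
apply_moves(
  xyz=[
    [-0.01,0,0],
    [-0.04,0,0],
    [-0.04,0,0.03],
    [-0.04,0,0.05],
    [0,0,0.05],
    [0,0,0.05],
    [0,0,0.05],
    [0,0,0],
  ],
  twist=[0,0,0,0,0,0,0,0],
  claw=[0,0,0,0,0,0,0,0],
)

```text
time_s: 23.35
tcp_pos: [0.4568, 0.2842, 0.1712]
ee_rot: [[0.018, -1.0, 0.018], [-0.01, 0.018, 1.0], [-1.0, -0.019, -0.01]]
wrist_force: [0.5, -0.1, 0.8]
gripper_width: 0.007
```

Run:
```python
from station import r, imaging
import cv2,pickle
from h import *
q=imaging.capture('top');o=pickle.load(open('top.pkl','rb'))
p=imaging.capture('scene')
a=cv2.resize(np.vstack([o['pixels'][160:275,235:435],q['pixels'][160:275,235:435]]),None,fx=2.6,fy=2.6,interpolation=2)
cv2.imwrite('pics/t8.png',a[:,:,::-1])
a=cv2.resize(p['pixels'][150:270,230:370],None,fx=5.6,fy=5,interpolation=2)
cv2.imwrite('pics/s8.png',a[:,:,::-1])
def gray(x): return x['pixels'].astype(np.float32).mean(2)
for n,sl in {'slab right half':np.s_[180:255,320:368],'far left':np.s_[180:225,260:320],'cutter':np.s_[160:182,312:340],'scoop+wedges':np.s_[188:252,368:425]}.items():
    print(n,cv2.phaseCorrelate(gray(o)[sl].copy(),gray(q)[sl].copy()))
s=r.sense();print(s['tcp_pos'],s['wrist_force'],s['time_s'])
```

```text
slab right half ((-0.07278725059946467, 0.49626942204240265), 0.9951910217603047)
far left ((-0.12989155212834191, 0.42518358208741347), 0.9311969476275974)
cutter ((0.03693836437913234, -0.07866116460451167), 1.015708021654023)
scoop+wedges ((0.0007747026032731696, -0.1755840429242852), 1.054899416367213)
[0.45567431 0.27997524 0.17061132] [-0.41719502 -0.07908087 -0.32066537] 23.45
```

View pics/t8.png

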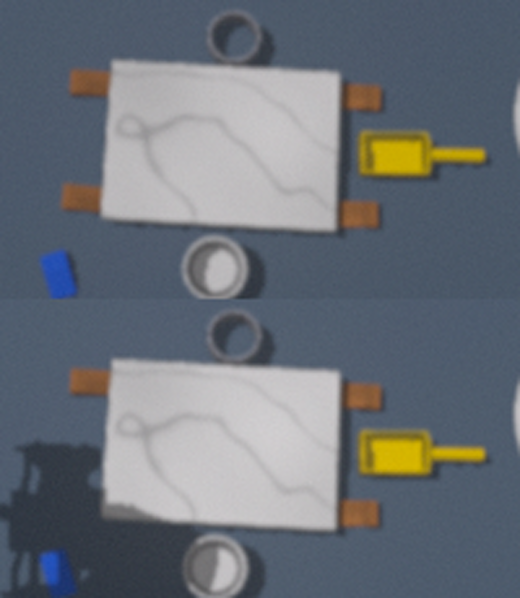

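View pics/s8.png

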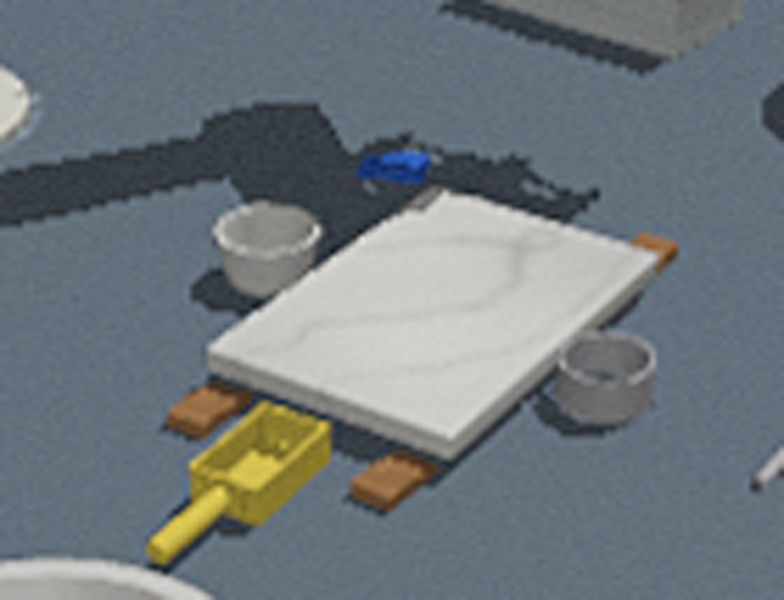

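```bash
python3 -c "
from station import job
print(job.finish_job())"
```

```text
the job is handed in; nothing more can be done
None
```

The near-left corner was the one that rocked. I pushed its wedge in flush with the slab's left edge and the corner no longer gives. The job is handed in at about 23.5 s of the 58 s allowed.

**Finding the corner:** Near-right, far-right and far-left all held still at tip height z = 32 mm. Near-left sank about 5.5 mm at roughly 4 N and then stopped on its wedge.

**Flush check:** My first stop, judged by force, was ambiguous because the back of the fingers seems to taper. I turned the gripper 90° and pushed again with the flat side. That push and a touch on the bare slab edge both stopped at y = 0.0928. The wedge no longer shows from above.

**Final press:** The near-left corner held at about 15 N with no sinking.

**What was not perfect:**
- My first press, on near-right, reached 47 N at the fingertip, far more than the 6 N needed. The wrist limit is 120 N. The 40 N limit is for the arm and gripper body, not the fingertip.
- The far-right press reached 9.4 N only briefly, then fell to 0.7 N on the next step. I did not repeat it once near-left gave way.
- Before and after pictures suggest the slab moved about half a pixel, roughly 1 mm, towards the robot. I left it there.
- The scoop, the pastry cutter and the two right-hand wedges measured less than 0.2 pixel of movement. The far-left wedge, the ramekin and the blue look-alike looked unmoved by eye.

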